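# Load and lock the board programming jig

### The job

Get the board ready for programming. With the fingertips, push the board carrier by its tab along its rails until it is fully home against the end stop of the jig; then push the toggle clamp's handle over and down, past its dead point, until it snaps into lock and the contact pins press on the board. Only push: do not lift the carrier, leave the other things on the bench where they are, and take the hand away at the end.

Things in the scene. Friction and masses are not known exactly. Their poses are not given: they have to be found in the camera images.
- jig: fixed programming jig: aluminium base plate 200 (x) x 220 (y) x 12 mm, origin at the centre of its underside on the bench. Jig x runs from its open, robot-side end to its end stop; jig y towards the clamp side; z up. A lane for the carrier runs along jig x at jig y = -45 mm between two black rails, tops 22 mm above the bench. The toggle clamp swings in the plane jig x = 20 mm, its parts within 25 mm of it
- carrier_tab (a point): middle of the outer (robot-side) face of the board carrier's push tab, 28 mm above the bench, axes as the jig's. Carrier: loose black plate 100 x 80 x 8 mm with a purple circuit board on top, 0.13 to 0.25 kg, 1 mm play a side between the rails, slides with 1 to 2 N. Tab: upright plate 50 mm wide, 6 mm thick, top 38 mm above the bench. It starts 30 to 65 mm short of tab_home
- tab_home (a point): fixed point of the jig, at jig (-40, -45, 28) mm: where carrier_tab stands when the carrier is fully home against the steel end stop
- handle_end (a point): free end of the clamp handle: round red grip 18 mm thick, 80 mm long, handle 165 mm from its pin. Open it stands steeply, leaning a little to jig +y. Pushed to +y and down, the end goes through about jig (y, z) = (108, 241), (139, 226), (155, 208), (166, 186), (176, 160), (185, 131: dead point), (190, 103: locked) mm, at jig x = 20 mm. The arm with the white probe head comes down on its other side
- handle_locked (a point): fixed point of the jig, at jig (20, 190, 103) mm: where handle_end rests when the clamp is locked. The grip then lies along jig y, free underneath; 25 mm before its end its top is 110 mm above the bench. At the seven points told for handle_end the grip rises 71, 55, 44, 34, 24, 13, 4 degrees above level, its end higher and further to jig +y
- clamp_handle (a joint): angle of the handle against the hold-down arm, rad: 0 fully open (its start), 2.05 locked on its stop. It moves with light friction, staying where it is left, to about 1.5, where the pins meet the board; from there it resists with up to 4 N at the grip and springs back if let go; past the dead point at about 1.9 it snaps to the stop by itself and stays
- pins (a joint): how far the probe head's sprung contact pins are pushed in, m: 0 free, about 0.003 when the clamp is locked on the board, at most 0.010
- solder_reel: bystander: yellow plastic solder reel standing on its flange, 60 mm across, 32 mm tall; origin at the centre of its underside
- flux_bottle: bystander: small amber flux bottle, 34 mm across, 75 mm tall; origin at the centre of its underside
- tip_cleaner: bystander: round dark tip-cleaner tin, 68 mm across, 44 mm tall; origin at the centre of its underside
- driver: bystander: screwdriver lying down, 150 mm long; origin under it, its x axis runs along it
- bare_board: bystander: bare purple circuit board, 60 x 60 x 4 mm, lying flat on the bench; origin at the centre of its underside
- parts_tray: bystander: small grey open parts tray, 75 x 55 x 22 mm; origin at the centre of its underside
- cutters: bystander: side cutters with blue handles lying down, about 110 mm long, 12 mm high; origin under them
There are look-alikes about, which are no part of the job. Leave any brown, green or red look-alike of the part that bears carrier_tab alone.

How it is judged:
By the outcome, as a careful person would: the job done as asked, in the order asked, and still so for the second after the job is handed in, with the robot touching nothing.
It also fails if it takes over 58 s, if anything falls off the work surface, if the arm or the gripper's body presses on something with over 40 N, if the wrist force passes 120 N, or if a joint passes its speed limit or range.

### The arm

A 6-joint arm with a two-finger parallel gripper is mounted at the origin on the work surface. World frame = base frame: x ahead of the robot, y to its left, z up, the work surface at z = 0. Lengths are in m, angles in rad, forces in N, time in s.
With the tool pointing down it reaches from about 0.35 to 0.775 m from the base axis. Payload 5.5 kg.
Tool frame: the origin (TCP) lies midway between the tips of the shut fingers; the grasp point (between the pads) lies 19 mm behind it; z points along the fingers, y is the line along which they close (so a half turn about z gives the same grasp; the last joint's range is limited). The gripper opens to 85 mm and grips with 20 to 120 N. Pads are 22 mm wide; open, the fingers measure 114 mm over their backs; the gripper's body (76 mm by 85 mm) begins 54 mm behind the grasp point. The pads swing forward as they close: fully open they stand 13 mm farther back than shut.
Start: joints at [-1.363, 0.313, 0.046, 1.304, 0, 1.431], TCP at [0.196, -0.541, 0.21] pointing down, gripper open.
Joint ranges: [-2.76, 2.76], [-0.86, 1.69], [-1.03, 1.26], [-2.2, 2.34], [-1.47, 1.5], [-3.14, 3.14]. Speed limits (rad/s): [2.57, 2.57, 3.14, 3.14, 3.14, 3.14].

### API

Orientations are given as a unit quaternion [w, x, y, z].
In Python, from workcell import env gives the robot as it stands. The module is installed in compiled form; this text tells all that it offers.
- The arm moves only by the tool servo_tool, never from a script. Its argument "increments" is a list of rows, each an object of numbers: "grip": the closure, from 0 (fully open) to 1 (shut); "x", "y", "z": the shift along the tool's x, y, z in mm; "roll": the turn about the tool's z in degrees. In form: [{"grip": .., "x": .., "y": .., "z": .., "roll": ..}, ...]. A call has 1 to 5 rows; each row shifts and turns the commanded pose from where the row before left it, along the tool's axes as they then stand; what a row does not reach is not made up. A row lasts 1/12 s, in which the tool goes at most 41.7 mm and 7.16 degrees, less where a joint would pass 70% of its speed; a pose out of reach is approached as far as the arm can. A call is refused whole if a number of a shift passes 41.7 or a number of a turn 7.16, either way. A call with a gripper value outside its range is refused whole. The fingers move at their own pace and stop on an object; "grip_force" is the grip in N (left out, the last holds). Time passes only in rows, so rows that do not move let the fingers close. It gives the time, the measured TCP pose, the force, the opening and the grip force at its end, in the units of the state.
- env.get_state(): the state, without advancing time (a new reading comes with each control period).
- env.read_camera(name): name is "scene" or "side" or "wrist"; returns the picture (384x512x3 uint8, red, green, blue); there is no depth.
- env.get_calibration(name): a dict with "vertical_fov" (degrees; the focal length in pixels is half the picture's height over the tangent of half this angle, whatever the lens; pixels are square), "cx", "cy" (the principal point, pixels), "k1" (the pictures are not rectified: a ray, as slopes to the right and down, at radius r is drawn at 1 + k1 r^2 times it, then the intrinsics apply), "rvec" (rotation vector, rad) and "tvec" (3), from world to camera coordinates, as OpenCV has them; the wrist camera has in their place "tool_from_camera" (4x4, takes a point from camera to tool coordinates, whose origin is the TCP and whose axes are the flange's). Camera axes: x right, y down, z forward; pixel columns grow to the right and rows downward; lengths in m; the calibration is good to about 2 mm. A picture is of the moment at which its call begins: read the wrist's pose just before it. get_calibration takes no time and is no camera call.
- env.hand_in(): hands the job in; it is judged then, once.
The state is a dict: "clock": time; "joint_pos": joint angles; "qvel": joint speeds; "tau": joint torques, N m; "tcp_pos": TCP position; "orientation": TCP orientation; "wrist_force": force on the tool from outside, world axes, zero at the start; "ft_torque": the same for the moment, N m; "finger_gap": finger opening in m; "grip_force": force on a finger pad.
Only numpy, scipy, OpenCV 4.12 (cv2) and the standard library are available. Lean on these libraries where they do the work, as an engineer would, in place of code of your own. Each camera call takes 0.05 s, during which the arm holds its last target. There are 200 camera calls.

## Working session

There is one attempt and no reset: what is moved stays moved. The work goes in short steps, Python scripts to look and compute and a tool call to move; the robot and the scene stay as the last step left them, time stands still between calls to the robot, and variables do not carry over. Pictures are saved under pics/ and viewed, at most 10 in all, crops included, and the job is handed in when it is done.

Besides the shell and the picture viewer there is one more tool, called after ">>>" as name(argument=value, ...), one argument or row to a line, values as JSON. servo_tool: Moves the arm, as the interface text tells. Its arguments: {"type":"object","properties":{"increments":{"type":"array"},"grip_force":{"type":"number"}},"required":["increments"]}

```bash
mkdir -p pics
cat > h.py <<'E'
import numpy as np, cv2
from workcell import env
def ray(name,px,st=None):
    c=env.get_calibration(name); f=192/np.tan(np.radians(c['vertical_fov'])/2)
    d=np.array([(px[0]-c['cx'])/f,(px[1]-c['cy'])/f]); u=d.copy()
    for _ in range(20): u=d/(1+c['k1']*(u@u))
    v=np.array([u[0],u[1],1.])
    if 'rvec' in c:
        R=cv2.Rodrigues(np.array(c['rvec'],float))[0]; t=np.array(c['tvec'],float).ravel()
        return -R.T@t, R.T@v
    from scipy.spatial.transform import Rotation as Ro
    q=np.array(st['orientation']); R=Ro.from_quat(np.r_[q[1:],q[0]]).as_matrix(); T=np.array(c['tool_from_camera'])
    return R@T[:3,3]+np.array(st['tcp_pos']), R@T[:3,:3]@v
def plane(name,px,z,st=None):
    o,d=ray(name,px,st); return o+d*(z-o[2])/d[2]
def tri(rs):
    A=np.zeros((3,3));b=np.zeros(3)
    for o,d in rs:
        d=d/np.linalg.norm(d);P=np.eye(3)-np.outer(d,d);A+=P;b+=P@o
    x=np.linalg.solve(A,b)
    return x,[np.linalg.norm(np.cross(x-o,d/np.linalg.norm(d))) for o,d in rs]
def proj(name,p):
    c=env.get_calibration(name); f=192/np.tan(np.radians(c['vertical_fov'])/2)
    R=cv2.Rodrigues(np.array(c['rvec'],float))[0]; v=R@np.array(p)+np.array(c['tvec'],float).ravel()
    u=v[:2]/v[2]; u=u*(1+c['k1']*(u@u)); return u*f+[c['cx'],c['cy']]
def snap(name):
    im=env.read_camera(name); return im
def save(n,im): cv2.imwrite('pics/'+n+'.png',cv2.cvtColor(im,cv2.COLOR_RGB2BGR))
E
python3 - <<'E'
from h import *
for n in('scene','side'):
    im=snap(n); np.save(n,im); save(n,cv2.resize(im,(800,600),interpolation=cv2.INTER_CUBIC)); c=env.get_calibration(n);print(c, ray(n,(256,192)))
s=env.get_state();print(s['tcp_pos'],s['orientation'],s['wrist_force'])
E
```

```text
{'vertical_fov': 53.00150439707643, 'cx': 252.92499052363684, 'cy': 191.85858092359578, 'k1': -0.01211556086155739, 'rvec': array([ 1.79515859,  1.70003447, -0.69007721]), 'tvec': array([-0.10581688, -0.28047638,  1.53192054])} (array([1.28562235, 0.01581019, 0.88519488]), array([-0.70509452,  0.06061985, -0.7065627 ]))
{'vertical_fov': 54.73701946196542, 'cx': 259.4711536203939, 'cy': 193.8027104087071, 'k1': -0.08752876642137605, 'rvec': array([ 0.17865761, -2.76875657,  1.35026027]), 'tvec': array([0.57947628, 0.1297609 , 0.9386279 ])} (array([0.49035128, 0.72861433, 0.67994836]), array([ 0.11048705, -0.78322855, -0.6119288 ]))
[ 0.19586784 -0.54008513  0.20869428] [-8.36096164e-04  9.84916934e-01  1.73025818e-01 -2.03563199e-05] [0.86502268 0.30765172 0.13055271]
```

View pics/scene.png

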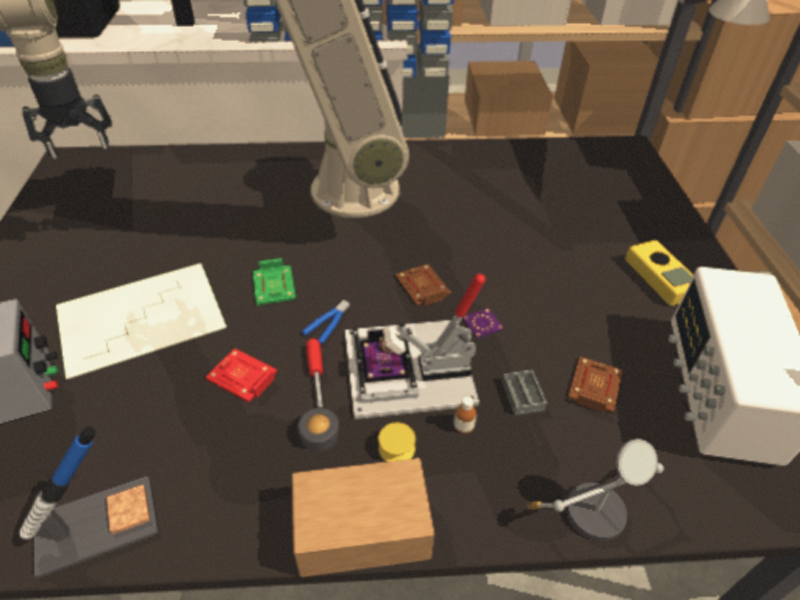

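View pics/side.png

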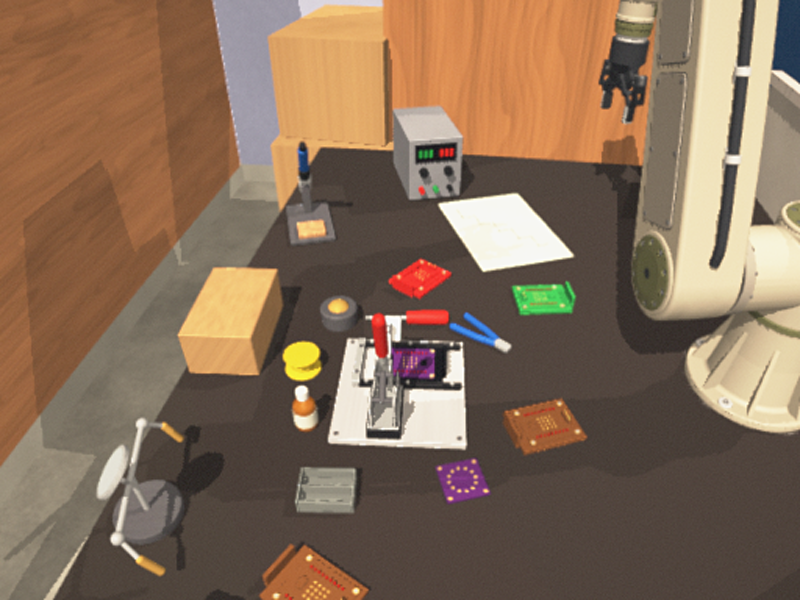

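The real carrier is the black one with the purple board, lying in the jig (scene 384,358; side 415,362). Look-alikes, in scene pixels: green (273,282), red (242,373), brown (423,284) and (596,384), and the bare purple board (483,322). The red clamp handle's end is at scene (478,280) and side (378,318). A close crop will check this.

Run:
```python
from h import *
a=np.load('scene.npy');b=np.load('side.npy')
A=cv2.resize(a[165:275,210:320],(400,400),interpolation=cv2.INTER_CUBIC)
B=cv2.resize(b[190:300,200:310],(400,400),interpolation=cv2.INTER_CUBIC)
save('crop',np.hstack([A,B]))
```

```text
(no output)
```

View pics/crop.png

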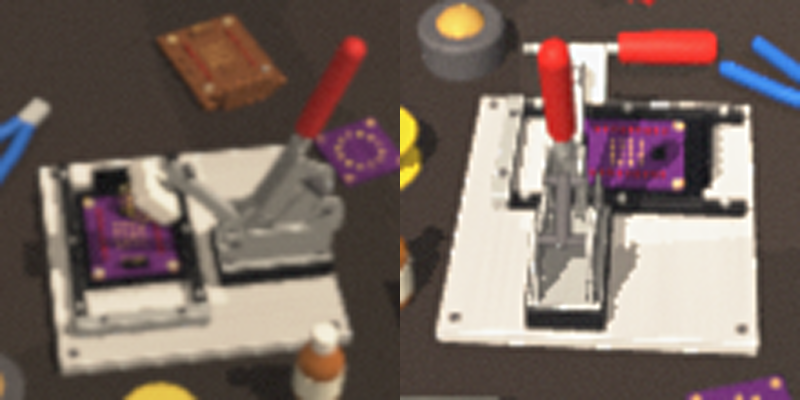

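The crop shows the black carrier between the rails in the jig: purple board at crop (132,235) in scene and (640,150) in side, tab on the robot side at about (705,165). The clamp is open with its red grip up.

Run:
```python
from h import *
k=110/400
S=lambda x,y:(210+x*k-.36,165+y*k-.36)
D=lambda x,y:(200+(x-400)*k-.36,190+y*k-.36)
jig=np.array([[-.1,-.11],[.1,-.11],[.1,.11]]);P=[plane('scene',S(*p),.012)[:2] for p in((40,167),(62,360),(350,332))]
jig2=np.array([[.1,-.11],[-.1,-.11],[-.1,.11],[.1,.11]]);Q=[plane('side',D(*p),.012)[:2] for p in((482,96),(752,105),(758,345),(439,340))]
def fit(a,b):
    a=np.array(a);b=np.array(b);ac=a-a.mean(0);bc=b-b.mean(0)
    th=np.arctan2((ac[:,0]*bc[:,1]-ac[:,1]*bc[:,0]).sum(),(ac*bc).sum())
    R=np.array([[np.cos(th),-np.sin(th)],[np.sin(th),np.cos(th)]]);t=b.mean(0)-R@a.mean(0)
    return th,t,np.abs(a@R.T+t-b).max(1)
print(np.round(P,4),np.round(Q,4))
print(fit(jig,P));print(fit(jig2,Q))
J=np.vstack([jig,jig2]);th,t,r=fit(J,P+Q);print(th,t,r)
he=tri([ray('scene',S(356,44)),ray('side',D(553,46))]);print('handle',he)
R=np.array([[np.cos(th),-np.sin(th)],[np.sin(th),np.cos(th)]])
print('handle jig',R.T@(he[0][:2]-t))
for z in(.02,.028,.038):
    print('tab',R.T@(plane('side',D(712,165),z)[:2]-t))
print('home',R@[-.04,-.045]+t)
```

```text
[[ 0.4894 -0.0226]
 [ 0.684  -0.0065]
 [ 0.6697  0.2118]] [[ 0.6876 -0.0086]
 [ 0.4869 -0.0245]
 [ 0.4717  0.1968]
 [ 0.6673  0.2184]]
(np.float64(0.07757762794628137), array([0.57828249, 0.09489912]), array([0.0022717 , 0.00250992, 0.00048209]))
(np.float64(0.08595897018934771), array([0.57838749, 0.09551177]), array([0.00314084, 0.00188154, 0.00237648, 0.00474681]))
0.0822147258009326 [0.57827514 0.09517735] [0.00173359 0.00297402 0.00118185 0.00239873 0.00188564 0.00210986
 0.00541973]
handle (array([0.59271611, 0.20172312, 0.24001352]), [np.float64(0.0013141380199959297), np.float64(0.0013141380199959973)])
handle jig [0.02314196 0.10499996]
tab [-0.07028576 -0.0387918 ]
tab [-0.06986538 -0.03058135]
tab [-0.06933992 -0.02031828]
home [0.54210574 0.04704447]
```

```bash
python3 -c "
from h import *
c=env.get_calibration('wrist');print(c)"
```

```text
{'vertical_fov': 64.82776084811013, 'cx': 258.5901918252805, 'cy': 188.0108915567861, 'k1': -0.0323061701317494, 'tool_from_camera': array([[-3.54255203e-04, -9.59896631e-01, -2.80353943e-01,
         7.11524931e-02],
       [ 9.99999681e-01, -1.39213243e-04, -7.86950827e-04,
        -6.17831772e-04],
       [ 7.16362466e-04, -2.80354132e-01,  9.59896373e-01,
        -1.63348721e-01],
       [ 0.00000000e+00,  0.00000000e+00,  0.00000000e+00,
         1.00000000e+00]])}
```

>>> servo_tool(
  increments=[
    {"roll": -7.1, "grip": 1},
    {"roll": -7.1},
    {"roll": -7.1},
    {"roll": -7.1},
    {"roll": -7.1},
  ],
)

```text
invalid input at $.increments[0]: expected keys grip, x, y, z, roll
```

>>> servo_tool(
  increments=[
    {"roll": -7.1, "grip": 1},
    {"roll": -7.1},
    {"roll": -7.1},
    {"roll": -7.1},
    {"roll": -7.1},
  ],
)

```text
invalid input at $.increments[0]: expected keys grip, x, y, z, roll
```

>>> servo_tool(
  increments=[
    {"roll": -3.8, "grip": 1},
  ],
)

```text
invalid input at $.increments[0]: expected keys grip, x, y, z, roll
```

>>> servo_tool(
  increments=[
    {"grip": 1, "x": 0, "y": 0, "z": 0, "roll": -7.1},
    {"grip": 1, "x": 0, "y": 0, "z": 0, "roll": -7.1},
    {"grip": 1, "x": 0, "y": 0, "z": 0, "roll": -7.1},
    {"grip": 1, "x": 0, "y": 0, "z": 0, "roll": -7.1},
    {"grip": 1, "x": 0, "y": 0, "z": 0, "roll": -7.1},
  ],
)

```text
clock: 0.52
tcp_pos: [0.1959, -0.5403, 0.2089]
orientation: [-0.001, 0.884, 0.468, 0.0]
wrist_force: [-0.1, -0.6, 0.1]
finger_gap: 0.0257
grip_force: 0.0
```

>>> servo_tool(
  increments=[
    {"grip": 1, "x": 0, "y": 0, "z": 0, "roll": -7.1},
    {"grip": 1, "x": 0, "y": 0, "z": 0, "roll": -7.1},
    {"grip": 1, "x": 0, "y": 0, "z": 0, "roll": -7.1},
    {"grip": 1, "x": 0, "y": 0, "z": 0, "roll": -7.1},
    {"grip": 1, "x": 0, "y": 0, "z": 0, "roll": -7.1},
  ],
)

```text
clock: 0.93
tcp_pos: [0.1959, -0.5403, 0.209]
orientation: [-0.0, 0.699, 0.715, 0.0]
wrist_force: [-0.4, 0.5, 0.9]
finger_gap: -0.0004
grip_force: 0.0
```

>>> servo_tool(
  increments=[
    {"grip": 1, "x": 0, "y": 0, "z": 0, "roll": -3.8},
    {"grip": 1, "x": 0, "y": 0, "z": 0, "roll": 0},
  ],
)

```text
clock: 1.1
tcp_pos: [0.1959, -0.5403, 0.209]
orientation: [-0.0, 0.677, 0.736, 0.0]
wrist_force: [0.2, -0.1, 0.5]
finger_gap: -0.0001
grip_force: 0.0
```

>>> servo_tool(
  increments=[
    {"grip": 1, "x": 34, "y": 20, "z": 0, "roll": 0},
    {"grip": 1, "x": 34, "y": 20, "z": 0, "roll": 0},
    {"grip": 1, "x": 34, "y": 20, "z": 0, "roll": 0},
    {"grip": 1, "x": 34, "y": 20, "z": 0, "roll": 0},
    {"grip": 1, "x": 34, "y": 20, "z": 0, "roll": 0},
  ],
)

```text
clock: 1.52
tcp_pos: [0.2818, -0.3611, 0.2091]
orientation: [-0.0, 0.679, 0.735, 0.0]
wrist_force: [1.5, 1.0, 0.6]
finger_gap: 0.0
grip_force: 0.0
```

>>> servo_tool(
  increments=[
    {"grip": 1, "x": 34, "y": 20, "z": 0, "roll": 0},
    {"grip": 1, "x": 34, "y": 20, "z": 0, "roll": 0},
    {"grip": 1, "x": 34, "y": 20, "z": 0, "roll": 0},
    {"grip": 1, "x": 34, "y": 20, "z": 0, "roll": 0},
    {"grip": 1, "x": 34, "y": 20, "z": 0, "roll": 0},
  ],
)

```text
clock: 1.93
tcp_pos: [0.3675, -0.1834, 0.2095]
orientation: [0.0, 0.678, 0.735, 0.0]
wrist_force: [1.2, -1.1, -0.1]
finger_gap: -0.0004
grip_force: 0.0
```

>>> servo_tool(
  increments=[
    {"grip": 1, "x": 34, "y": 20, "z": 0, "roll": 0},
    {"grip": 1, "x": 34, "y": 20, "z": 0, "roll": 0},
    {"grip": 1, "x": 34, "y": 20, "z": 0, "roll": 0},
    {"grip": 1, "x": 12, "y": 20, "z": 0, "roll": 0},
    {"grip": 1, "x": 0, "y": 0, "z": 0, "roll": 0},
  ],
)

```text
clock: 2.35
tcp_pos: [0.44, -0.0622, 0.2095]
orientation: [0.001, 0.676, 0.737, 0.001]
wrist_force: [0.7, -0.2, 0.6]
finger_gap: -0.0001
grip_force: 0.0
```

Run:
```python
from h import *
import pickle
s=env.get_state(); im=snap('wrist'); pickle.dump((s,im),open('w1.pkl','wb'))
print(s['tcp_pos'],s['orientation'],s['joint_pos'],s['clock']); save('w1',cv2.resize(im,(800,600),interpolation=cv2.INTER_CUBIC))
```

```text
[ 0.44000727 -0.06219897  0.20946209] [5.40342302e-04 6.76230887e-01 7.36689127e-01 7.91372327e-04] [-3.22180282e-01  5.91252655e-02 -2.67760416e-01  1.24227805e+00
  1.00378416e-03  1.16308990e+00] 2.35
```

View pics/w1.png

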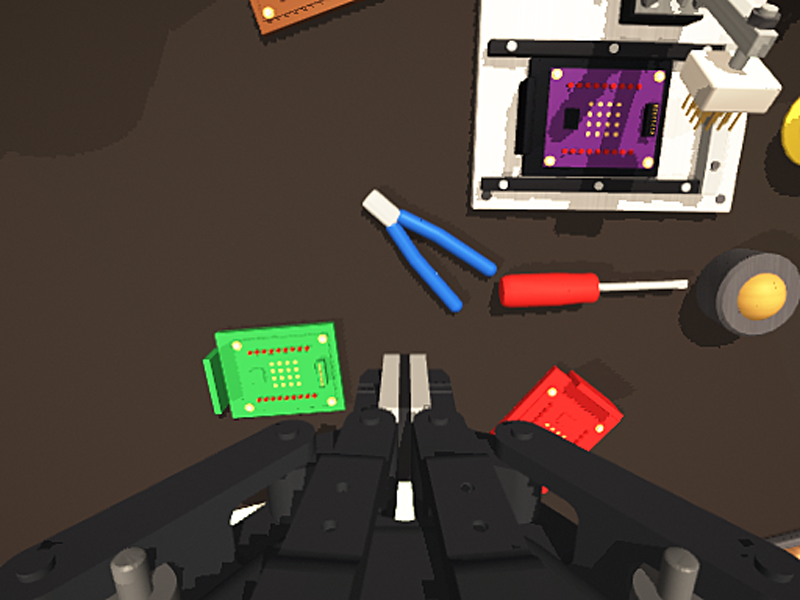

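The wrist view shows the carrier in the lane, its tab's outer edge at (520,80)-(518,155), the jig's near edge running (472,209) to (730,212), and the open probe head at (730,80) past the board's far edge. The shut fingertips are at (384..427,355), about 16 mm across.

```bash
cat >> h.py <<'E'
def jig(p,th=0.0822,t=(.5783,.0952)):
    c,s=np.cos(th),np.sin(th); q=np.array(p[:2])-t; return np.array([c*q[0]+s*q[1],-s*q[0]+c*q[1]])*1000
E
python3 - <<'E'
from h import *
import pickle
s,im=pickle.load(open('w1.pkl','rb')); k=.64
W=lambda x,y,z:plane('wrist',((x+.5)*k-.5,(y+.5)*k-.5),z,s)
a=W(472,209,.012);b=W(730,212,.012);e=W(483,2,.012)
print('corners',a,b,'yaw',np.arctan2(*(b-a)[1::-1]), 'left edge yaw',np.arctan2(-(e-a)[0],(e-a)[1]),np.linalg.norm(b-a),jig(a),jig(b))
for n,p in(('railN',(488,47)),('railN2',(700,47)),('railS',(482,186)),('railS2',(700,186))): print(n,jig(W(*p,.022)))
for p in((523,80),(518,155),(528,60),(524,175)): print('tab z38',jig(W(*p,.038)),'z20',jig(W(*p,.02)))
for p in((660,60),(656,176)):print('front',jig(W(*p,.02)))
print('tcp',jig(s['tcp_pos']))
# height of tab top middle, two views: side-pixel of same top edge
o,d=ray('wrist',(521*k,117*k),s)
print('probe z?',)
# tip widths
for z in(.21,.22,.23): print((427-384)*k/302*1000*(.1633-(z-.2095))*1.0)
E
```

```text
corners [ 0.48821704 -0.02414655  0.012     ] [ 0.68724855 -0.00849334  0.012     ] yaw 0.07848534261412737 left edge yaw 0.06789451956983661 0.19964609932856978 [ -99.57803881 -111.54709141] [ 100.06668309 -112.28870656]
railN [-94.49139233  -1.42918466]
railN2 [51.43071745  0.97282027]
railS [-94.41773325 -93.88177434]
railS2 [ 66.7259235  -92.46805398]
tab z38 [-73.0951791 -24.4169432] z20 [-68.87964912 -21.76387756]
tab z38 [-73.33215189 -72.06769966] z20 [-69.12936121 -71.97626676]
tab z38 [-70.61645112 -12.23839785] z20 [-66.26766846  -8.930632  ]
tab z38 [-68.29300002 -85.34928642] z20 [-63.81931214 -85.97185158]
front [25.58311124 -7.48957551]
front [ 33.68625278 -85.77932132]
tcp [-150.74941038 -145.51264358]
probe z?
14.83528476821192
13.924026490066224
13.012768211920529
```

>>> servo_tool(
  increments=[
    {"grip": 1, "x": 33, "y": 15, "z": 0, "roll": 0},
    {"grip": 1, "x": 33, "y": 15, "z": 0, "roll": 0},
    {"grip": 1, "x": 33, "y": 16, "z": 10, "roll": 0.2},
    {"grip": 1, "x": 0, "y": 0, "z": 35, "roll": 0},
    {"grip": 1, "x": 0, "y": 0, "z": 35, "roll": 0},
  ],
)

```text
clock: 2.82
tcp_pos: [0.4771, 0.0382, 0.1299]
orientation: [0.002, 0.678, 0.735, 0.001]
wrist_force: [0.2, -0.8, -0.8]
finger_gap: 0.0001
grip_force: 0.0
```

>>> servo_tool(
  increments=[
    {"grip": 1, "x": 0, "y": 0, "z": 35, "roll": 0},
    {"grip": 1, "x": 0, "y": 0, "z": 35, "roll": 0},
    {"grip": 1, "x": 0, "y": 0, "z": 20, "roll": 0},
    {"grip": 1, "x": 0, "y": 0, "z": 0, "roll": 0},
    {"grip": 1, "x": 0, "y": 0, "z": 0, "roll": 0},
  ],
)

```text
clock: 3.23
tcp_pos: [0.4738, 0.0366, 0.0388]
orientation: [-0.001, 0.679, 0.734, -0.001]
wrist_force: [1.1, -0.2, 1.4]
finger_gap: -0.0003
grip_force: 0.0
```

Run:
```python
from h import *
import pickle
s=env.get_state(); im=snap('wrist'); pickle.dump((s,im),open('w2.pkl','wb'))
print(s['tcp_pos'],jig(s['tcp_pos']),s['wrist_force']); save('w2',cv2.resize(im,(800,600),interpolation=cv2.INTER_CUBIC))
```

```text
[0.47376482 0.036646   0.03877202] [-108.98993601  -49.77317454] [ 1.06312171 -0.17816976  1.37241867]
```

View pics/w2.png

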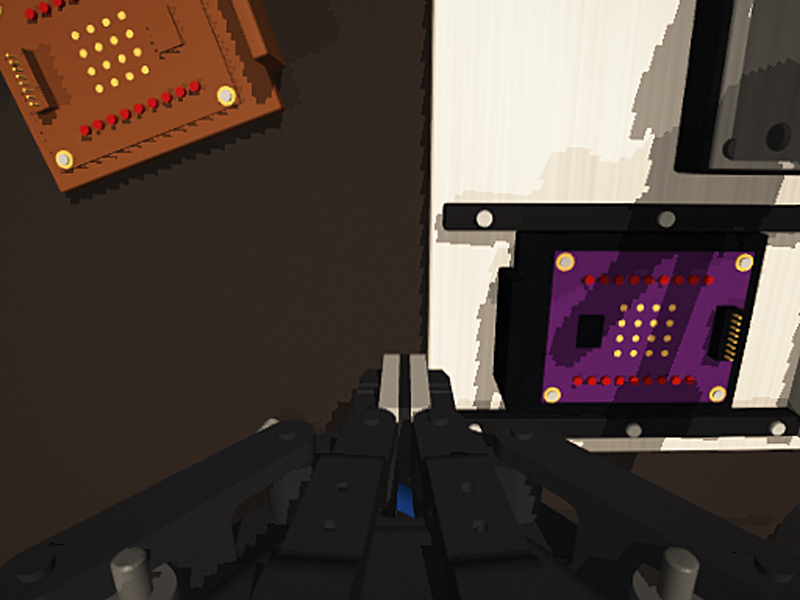

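The tab's outer top edge runs (500,268) to (495,400); the fingertips are at (405,355), on the tab's side of the lane. The brown look-alike is off to the side at (140,90).

Run:
```python
from h import *
import pickle
s,im=pickle.load(open('w2.pkl','rb')); s1,_=pickle.load(open('w1.pkl','rb'));k=.64
px=lambda x,y:((x+.5)*k-.5,(y+.5)*k-.5)
W=lambda x,y,z:plane('wrist',px(x,y),z,s)
for p in((500,268),(495,400)):print('tab',jig(W(*p,.038)))
x,r=tri([ray('wrist',px(500,268),s),ray('wrist',px(523,80),s1)]);print('tab corner tri',x,r,jig(x))
print('edge',jig(W(432,100,.012)),jig(W(426,350,.012)),'railN',jig(W(444,218,.022)))
g=np.hypot
x,r=tri([ray('wrist',px(484,218),s),ray('wrist',px(512,46),s1)]);print('rail screw',x,r,jig(x))
```

```text
tab [-74.99838173 -16.27635534]
tab [-74.21829234 -68.75363865]
tab corner tri [0.51077531 0.06827488 0.01718344] [np.float64(0.001251552587696276), np.float64(0.001251552587696287)] [-69.50744859 -21.28992909]
edge [-98.43491499  42.63407221] [-100.02115739  -58.69264601] railN [-93.99833469  -0.44354468]
rail screw [0.50013462 0.08818208 0.02178446] [np.float64(0.0002897360741348146), np.float64(0.000289736074134757)] [-78.47768001  -0.57626751]
```

>>> servo_tool(
  increments=[
    {"grip": 1, "x": 1, "y": 0, "z": 13, "roll": 0},
    {"grip": 1, "x": 0, "y": 0, "z": 0, "roll": 0},
  ],
)

```text
clock: 3.45
tcp_pos: [0.4761, 0.0379, 0.0274]
orientation: [0.001, 0.679, 0.734, 0.001]
wrist_force: [-0.0, -0.1, 0.7]
finger_gap: -0.0002
grip_force: 0.0
```

>>> servo_tool(
  increments=[
    {"grip": 1, "x": 2, "y": 4, "z": 3, "roll": 0},
    {"grip": 1, "x": 0, "y": 4, "z": 0, "roll": 0},
    {"grip": 1, "x": 0, "y": 4, "z": 0, "roll": 0},
    {"grip": 1, "x": 0, "y": 4, "z": 0, "roll": 0},
    {"grip": 1, "x": 0, "y": 4, "z": 0, "roll": 0},
  ],
)

```text
clock: 3.87
tcp_pos: [0.4961, 0.042, 0.0241]
orientation: [0.0, 0.679, 0.734, 0.0]
wrist_force: [0.3, -0.0, -0.4]
finger_gap: 0.0002
grip_force: 0.0
```

>>> servo_tool(
  increments=[
    {"grip": 1, "x": 0, "y": 3, "z": 0, "roll": 0},
    {"grip": 1, "x": 0, "y": 3, "z": 0, "roll": 0},
    {"grip": 1, "x": 0, "y": 3, "z": 0, "roll": 0},
    {"grip": 1, "x": 0, "y": 3, "z": 0, "roll": 0},
    {"grip": 1, "x": 0, "y": 3, "z": 0, "roll": 0},
  ],
)

```text
clock: 4.28
tcp_pos: [0.5101, 0.0431, 0.0234]
orientation: [-0.0, 0.679, 0.734, -0.0]
wrist_force: [1.2, 0.2, 0.4]
finger_gap: -0.0
grip_force: 0.0
```

>>> servo_tool(
  increments=[
    {"grip": 1, "x": 0, "y": 2, "z": 0, "roll": 0},
    {"grip": 1, "x": 0, "y": 2, "z": 0, "roll": 0},
    {"grip": 1, "x": 0, "y": 2, "z": 0, "roll": 0},
    {"grip": 1, "x": 0, "y": 2, "z": 0, "roll": 0},
    {"grip": 1, "x": 0, "y": 2, "z": 0, "roll": 0},
  ],
)

```text
clock: 4.7
tcp_pos: [0.52, 0.0439, 0.0235]
orientation: [-0.0, 0.679, 0.734, -0.0]
wrist_force: [0.5, -0.7, -0.3]
finger_gap: -0.0002
grip_force: 0.0
```

Run:
```python
from h import *
s=env.get_state();print(s['tcp_pos'],jig(s['tcp_pos']),s['wrist_force'])
```

```text
[0.52003053 0.04392165 0.02345394] [-62.2830551  -46.32085337] [ 0.49661381 -0.71050235 -0.27427782]
```

>>> servo_tool(
  increments=[
    {"grip": 1, "x": 0, "y": 2, "z": 0, "roll": 0},
    {"grip": 1, "x": 0, "y": 2, "z": 0, "roll": 0},
    {"grip": 1, "x": 0, "y": 1, "z": 0, "roll": 0},
    {"grip": 1, "x": 0, "y": 1, "z": 0, "roll": 0},
    {"grip": 1, "x": 0, "y": 1, "z": 0, "roll": 0},
  ],
)

```text
clock: 5.12
tcp_pos: [0.5269, 0.0445, 0.0235]
orientation: [0.0, 0.679, 0.735, -0.0]
wrist_force: [-0.3, 0.5, 0.5]
finger_gap: -0.0001
grip_force: 0.0
```

Run:
```python
from h import *
import pickle
s=env.get_state(); im=snap('wrist'); pickle.dump((s,im),open('w3.pkl','wb'))
print(s['tcp_pos'],jig(s['tcp_pos']),s['wrist_force']); save('w3',cv2.resize(im,(800,600),interpolation=cv2.INTER_CUBIC))
```

```text
[0.52693824 0.04447394 0.023455  ] [-55.35332138 -46.33759859] [-0.31856345  0.4538072   0.48095597]
```

View pics/w3.png

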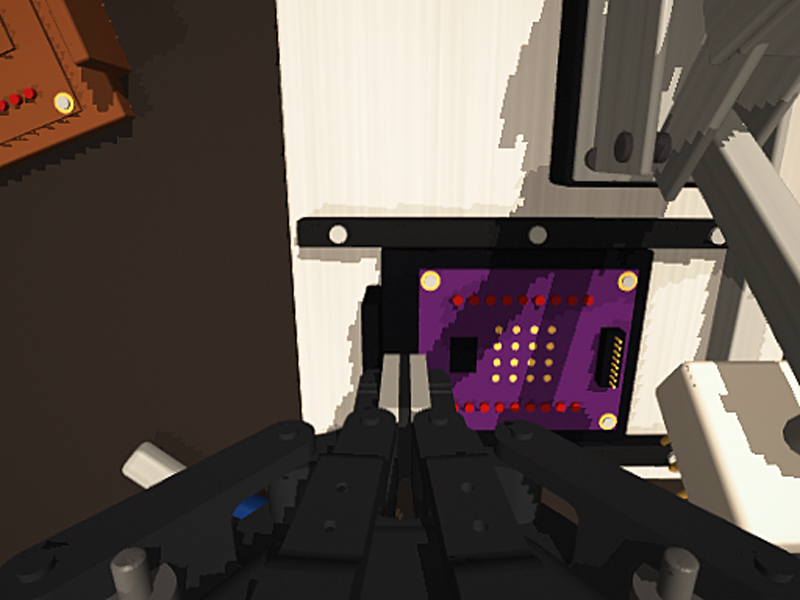

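Run:
```python
from h import *
import pickle
k=.64
px=lambda x,y:((x+.5)*k-.5,(y+.5)*k-.5)
for f,L in(('w2',dict(screw=(484,218,.022),board=(556,252,.024),board2=(543,402,.024),plate=(516,235,.02),plateR=(767,236,.02),tabtop=(500,268,.038),tip=(405,355,.024+.0153))),
  ('w3',dict(screw=(338,235,.022),edge=(285,100,.012),board=(419,268,.024),boardR=(639,268,.024),plate=(382,250,.02),plateR=(652,250,.02),tabtop=(365,288,.038),tip=(405,355,.0235)))):
    s,im=pickle.load(open(f+'.pkl','rb'));print(f,s['tcp_pos'])
    for n,p in L.items(): print(n,np.round(jig(plane('wrist',px(*p[:2]),p[2],s)),1))
s,im=pickle.load(open('w3.pkl','rb'))
save('w3c',cv2.resize(im[170:290,190:350],(800,600),interpolation=cv2.INTER_CUBIC))
```

```text
w2 [0.47376482 0.036646   0.03877202]
screw [-78.8  -0.5]
board [-50.9 -13.3]
board2 [-51.  -77.6]
plate [-65.8  -7.4]
plateR [33.9 -7.9]
tabtop [-75.  -16.3]
tip [-109.   -49.1]
w3 [0.52693824 0.04447394 0.023455  ]
screw [-78.8  -0.9]
edge [-96.7  44.7]
board [-50.3 -12.4]
boardR [ 28.  -12.6]
plate [-63.5  -6.7]
plateR [34.  -6.9]
tabtop [-68.4 -15.8]
tip [-55.4 -45.9]
```

View pics/w3c.png

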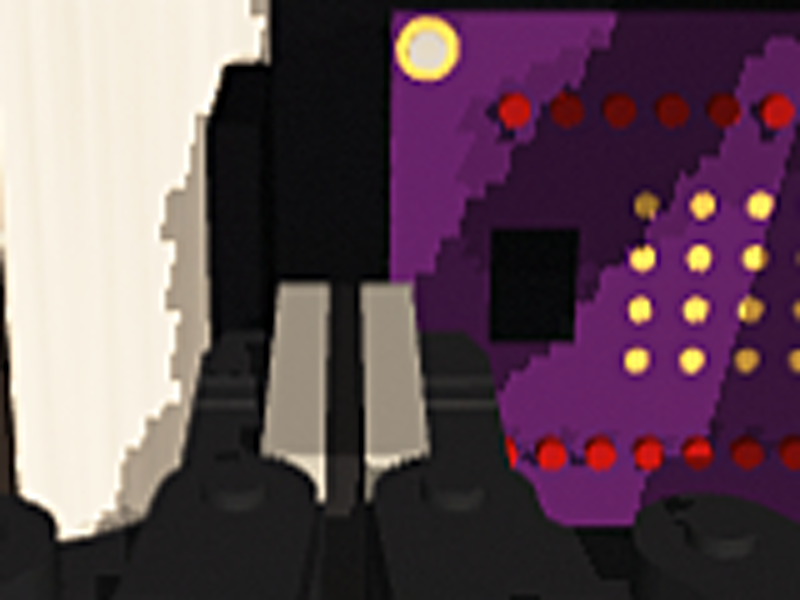

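The close crop shows the fingertips at crop (345,290), beyond the tab strip at (205-270), and the carrier's edges have not moved. A fixed-camera check will show what the tip is really doing.

Run:
```python
from h import *
import pickle
a=snap('scene');b=snap('side');np.save('scene2',a);np.save('side2',b)
s=env.get_state();T=s['tcp_pos'];print(s['clock'])
for n in('scene','side'): print(n,proj(n,T))
A=cv2.resize(a[190:250,225:285],(400,400),interpolation=cv2.INTER_CUBIC)
B=cv2.resize(b[200:260,240:300],(400,400),interpolation=cv2.INTER_CUBIC)
save('fix2',np.hstack([A,B]))
# strip triangulation w1/w2/w3 (lower left = outer edge)
px=lambda x,y:((x+.5)*.64-.5,(y+.5)*.64-.5)
P={'w1':(523,80),'w2':(500,268),'w3':(365,288)}
S={f:pickle.load(open(f+'.pkl','rb'))[0] for f in P}
for z in(.012,.02,.03,.038): print(z,[np.round(jig(plane('wrist',px(*P[f]),z,S[f])),1) for f in P])
```

```text
5.2667
scene [243.05783807 216.52468098]
side [279.60194668 231.78157971]
0.012 [array([-67. , -20.6]), array([-69.7, -22.3]), array([-70.7, -23. ])]
0.02 [array([-68.9, -21.8]), array([-71.3, -20.5]), array([-70. , -20.8])]
0.03 [array([-71.2, -23.2]), array([-73.4, -18.1]), array([-69.1, -18. ])]
0.038 [array([-73.1, -24.4]), array([-75. , -16.3]), array([-68.4, -15.8])]
```

View pics/fix2.png

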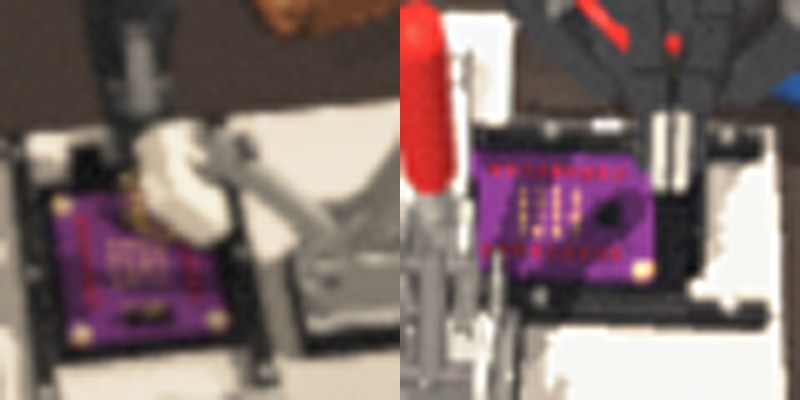

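Run:
```python
from h import *
import pickle
s=pickle.load(open('w3.pkl','rb'))[0]
px=lambda x,y:((x+.5)*.64-.5,(y+.5)*.64-.5)
D=lambda x,y:(240+(x-400)*.15-.42,200+y*.15-.42)
x,r=tri([ray('wrist',px(405,355),s),ray('side',D(670,191))]);print(x,r,jig(x),x-s['tcp_pos'])
for dx in(0,11):
  for h in(0,10,20,25):
    c=np.array(s['tcp_pos'])+[-.0822*dx/1000,dx/1000,h/1000]; q=proj('side',c);print(dx,h,400+(q[0]-240+.42)/.15,(q[1]-200+.42)/.15)
```

```text
[0.52585455 0.05442323 0.04529403] [np.float64(0.00023411834792521087), np.float64(0.00023411834792507263)] [-55.61644537 -36.33292554] [-0.00108369  0.00994929  0.02183903]
0 0 666.7606891721289 214.66632700039204
0 10 667.6722569929611 195.57958249370463
0 20 668.5946711271915 176.23276820181417
0 25 669.0599961951821 166.46036766123882
11 0 666.627187187964 234.9331939149936
11 10 667.5477698973971 215.8107191111709
11 20 668.4794502683749 196.42462545037074
11 25 668.9495048373979 186.63121339138655
```

Triangulating the visible fingertip from the wrist and side views (residual 0.2 mm) puts it about 22 mm above the reported TCP. So the tips passed over the tab at about z = 45 mm. I'll check the probe head's position for clearance before going lower.

Run:
```python
from h import *
import pickle
px=lambda x,y:((x+.5)*.64-.5,(y+.5)*.64-.5)
S={f:pickle.load(open(f+'.pkl','rb'))[0] for f in('w1','w3')}
for a,b in(((693,50),(686,362)),((683,100),(655,432))):
    x,r=tri([ray('wrist',px(*a),S['w1']),ray('wrist',px(*b),S['w3'])]);print(x,r,jig(x))
```

```text
[0.58439889 0.07926757 0.09562538] [np.float64(0.0003607468225665475), np.float64(0.00036074682256646774)] [  4.770121   -16.37939539]
[0.58998504 0.05528077 0.0844828 ] [np.float64(0.0011584341564730316), np.float64(0.0011584341564729928)] [  8.36792183 -40.74387186]
```

>>> servo_tool(
  increments=[
    {"grip": 1, "x": 0, "y": 0, "z": -25, "roll": 0},
    {"grip": 1, "x": 0, "y": -30, "z": 0, "roll": 0},
    {"grip": 1, "x": 0, "y": -26, "z": 0, "roll": 0},
    {"grip": 1, "x": 0, "y": 0, "z": 0, "roll": 0},
  ],
)

```text
clock: 5.6
tcp_pos: [0.4648, 0.0404, 0.0477]
orientation: [-0.003, 0.679, 0.735, -0.002]
wrist_force: [-0.7, 0.1, -1.1]
finger_gap: 0.0
grip_force: 0.0
```

>>> servo_tool(
  increments=[
    {"grip": 1, "x": 0, "y": 8, "z": 20, "roll": 0},
    {"grip": 1, "x": 0, "y": 0, "z": 14, "roll": 0},
    {"grip": 1, "x": 0, "y": 0, "z": 0, "roll": 0},
  ],
)

```text
clock: 5.85
tcp_pos: [0.4774, 0.0408, 0.0125]
orientation: [-0.001, 0.679, 0.734, -0.001]
wrist_force: [-1.1, 1.0, -0.2]
finger_gap: -0.0001
grip_force: 0.0
```

>>> servo_tool(
  increments=[
    {"grip": 1, "x": 0, "y": 0, "z": 4, "roll": 0},
    {"grip": 1, "x": 0, "y": 0, "z": 3, "roll": 0},
    {"grip": 1, "x": 0, "y": 0, "z": 0, "roll": 0},
  ],
)

```text
clock: 6.1
tcp_pos: [0.479, 0.0407, 0.0074]
orientation: [-0.0, 0.679, 0.734, -0.0]
wrist_force: [-0.7, -0.3, -0.6]
finger_gap: 0.0
grip_force: 0.0
```

Run:
```python
from h import *
s=env.get_state();print(s['tcp_pos'],jig(s['tcp_pos']),s['wrist_force'])
```

```text
[0.47904111 0.04066676 0.00742482] [-103.40132476  -46.19921016] [-0.68230996 -0.25982377 -0.64974805]
```

>>> servo_tool(
  increments=[
    {"grip": 1, "x": 0, "y": 4, "z": 3, "roll": 0},
    {"grip": 1, "x": 0, "y": 5, "z": 0, "roll": 0},
    {"grip": 1, "x": 0, "y": 4, "z": 0, "roll": 0},
    {"grip": 1, "x": 0, "y": 4, "z": 0, "roll": 0},
    {"grip": 1, "x": 0, "y": 4, "z": 0, "roll": 0},
  ],
)

```text
clock: 6.52
tcp_pos: [0.5005, 0.0423, 0.0047]
orientation: [0.0, 0.679, 0.734, -0.0]
wrist_force: [-2.7, 0.0, 2.4]
finger_gap: 0.0003
grip_force: 1.1
```

>>> servo_tool(
  increments=[
    {"grip": 1, "x": 0, "y": 3, "z": 0, "roll": 0},
    {"grip": 1, "x": 0, "y": 3, "z": 0, "roll": 0},
    {"grip": 1, "x": 0, "y": 3, "z": 0, "roll": 0},
    {"grip": 1, "x": 0, "y": 3, "z": 0, "roll": 0},
    {"grip": 1, "x": 0, "y": 3, "z": 0, "roll": 0},
  ],
)

```text
clock: 6.93
tcp_pos: [0.5151, 0.0435, 0.0044]
orientation: [-0.0, 0.679, 0.734, -0.0]
wrist_force: [-2.4, -0.4, 2.4]
finger_gap: 0.0002
grip_force: 1.1
```

Run:
```python
from h import *
import pickle
s=env.get_state(); im=snap('wrist'); pickle.dump((s,im),open('w4.pkl','wb'))
print(s['tcp_pos'],jig(s['tcp_pos']),s['wrist_force'])
# purple board mask left edge / right edge in jig at z .024
hsv=cv2.cvtColor(im,cv2.COLOR_RGB2HSV);m=cv2.inRange(hsv,(135,80,40),(160,255,255))
ys,xs=np.nonzero(m)
for r in (175,185,195,205,215,225):
    c=xs[ys==r]
    if len(c)>30: print(r,c.min(),c.max(),jig(plane('wrist',(c.min()-.5,r),.024,s)),jig(plane('wrist',(c.max()+.5,r),.024,s)))
```

```text
[0.51507797 0.04354136 0.00444271] [-67.25012176 -46.29321269] [-2.36685963 -0.44020259  2.36202376]
185 325 479 [-34.82538632 -14.93863918] [ 43.61786707 -15.1804416 ]
195 325 477 [-34.5266448  -20.12589951] [ 43.644299   -20.45088533]
205 324 475 [-34.72544488 -25.41358295] [ 43.68035444 -25.82369199]
215 323 473 [-34.92579826 -30.80752559] [ 43.7262981  -31.30320781]
225 323 471 [-34.61176455 -36.31482144] [ 43.78241942 -36.89400176]
```

>>> servo_tool(
  increments=[
    {"grip": 1, "x": 0, "y": 2, "z": 0, "roll": 0},
    {"grip": 1, "x": 0, "y": 2, "z": 0, "roll": 0},
    {"grip": 1, "x": 0, "y": 2, "z": 0, "roll": 0},
    {"grip": 1, "x": 0, "y": 2, "z": 0, "roll": 0},
    {"grip": 1, "x": 0, "y": 2, "z": 0, "roll": 0},
  ],
)

```text
clock: 7.4
tcp_pos: [0.5241, 0.0441, 0.0043]
orientation: [-0.0, 0.679, 0.734, -0.001]
wrist_force: [-9.1, -3.5, 3.7]
finger_gap: -0.0002
grip_force: 0.0
```

>>> servo_tool(
  increments=[
    {"grip": 1, "x": 0, "y": 1, "z": 0, "roll": 0},
    {"grip": 1, "x": 0, "y": 1, "z": 0, "roll": 0},
    {"grip": 1, "x": 0, "y": 1, "z": 0, "roll": 0},
  ],
)

```text
clock: 7.65
tcp_pos: [0.5235, 0.0438, 0.0034]
orientation: [-0.002, 0.679, 0.734, -0.003]
wrist_force: [-13.5, -2.2, 1.9]
finger_gap: -0.0
grip_force: 0.0
```

>>> servo_tool(
  increments=[
    {"grip": 1, "x": 0, "y": 1, "z": 0, "roll": 0},
    {"grip": 1, "x": 0, "y": 1, "z": 0, "roll": 0},
  ],
)

```text
clock: 7.82
tcp_pos: [0.5231, 0.0438, 0.0027]
orientation: [-0.004, 0.679, 0.734, -0.005]
wrist_force: [-18.2, -5.1, 3.6]
finger_gap: 0.0003
grip_force: 0.0
```

>>> servo_tool(
  increments=[
    {"grip": 1, "x": 0, "y": -5, "z": 0, "roll": 0},
    {"grip": 1, "x": 0, "y": 0, "z": 0, "roll": 0},
  ],
)

```text
clock: 7.98
tcp_pos: [0.5241, 0.0442, 0.0041]
orientation: [-0.0, 0.679, 0.734, -0.0]
wrist_force: [-7.7, -0.7, -2.1]
finger_gap: -0.0002
grip_force: 0.3
```

Run:
```python
from h import *
import pickle
s=env.get_state(); im=snap('wrist'); pickle.dump((s,im),open('w5.pkl','wb')); sd=snap('side'); sc=snap('scene'); np.save('side3',sd)
print(s['tcp_pos'],jig(s['tcp_pos']),s['wrist_force'])
hsv=cv2.cvtColor(im,cv2.COLOR_RGB2HSV);m=cv2.inRange(hsv,(135,80,40),(160,255,255))
ys,xs=np.nonzero(m)
for r in (185,205,225):
    c=xs[ys==r]
    print(r,jig(plane('wrist',(c.min()-.5,r),.024,s)),jig(plane('wrist',(c.max()+.5,r),.024,s)))
A=cv2.resize(im[80:300,180:472],(480,360),interpolation=cv2.INTER_CUBIC)
B=cv2.resize(sd[190:290,215:304],(320,360),interpolation=cv2.INTER_CUBIC)
save('w5',np.hstack([A,B]))
```

```text
[0.52414048 0.04424377 0.00413315] [-58.16053873 -46.33727521] [-7.74919999 -0.70294468 -2.12943041]
185 [-25.29314715 -14.89872854] [ 52.95193807 -15.13480515]
205 [-25.69009152 -25.34757989] [ 53.02128849 -25.75077329]
225 [-25.57854848 -36.22307614] [ 52.59077517 -36.78731929]
```

View pics/w5.png

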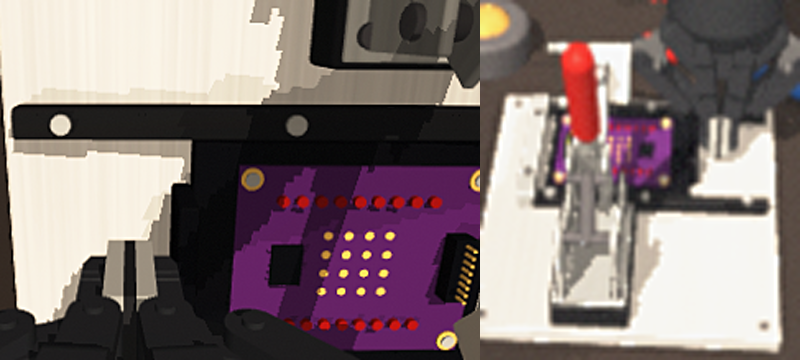

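The carrier has advanced about 25 mm and stopped hard (force rose to 18 N with no travel). The tab strip is at crop x=172 beside the fingers, and no other contact is visible. I'll retreat up and measure the gap to the end stop from above.

>>> servo_tool(
  increments=[
    {"grip": 1, "x": 0, "y": -15, "z": 0, "roll": 0},
    {"grip": 1, "x": 0, "y": -10, "z": -30, "roll": 0},
    {"grip": 1, "x": 0, "y": 0, "z": -40, "roll": 0},
    {"grip": 1, "x": 0, "y": 0, "z": -40, "roll": 0},
    {"grip": 1, "x": 0, "y": 0, "z": -40, "roll": 0},
  ],
)

```text
clock: 8.55
tcp_pos: [0.501, 0.0424, 0.1568]
orientation: [0.001, 0.679, 0.735, 0.001]
wrist_force: [0.9, -0.4, 0.3]
finger_gap: -0.0003
grip_force: 0.0
```

>>> servo_tool(
  increments=[
    {"grip": 1, "x": -20, "y": 20, "z": -25, "roll": 0},
    {"grip": 1, "x": -25, "y": 30, "z": 0, "roll": 0},
    {"grip": 1, "x": -25, "y": 30, "z": 0, "roll": 0},
    {"grip": 1, "x": 0, "y": 20, "z": 0, "roll": 0},
    {"grip": 1, "x": 0, "y": 0, "z": 0, "roll": 0},
  ],
)

```text
clock: 8.97
tcp_pos: [0.6107, -0.0213, 0.1797]
orientation: [0.002, 0.679, 0.734, 0.002]
wrist_force: [0.7, 0.8, 0.2]
finger_gap: 0.0004
grip_force: 0.0
```

Run:
```python
from h import *
import pickle
s=env.get_state(); im=snap('wrist'); pickle.dump((s,im),open('w6.pkl','wb'))
print(s['tcp_pos'],jig(s['tcp_pos']),s['clock'])
h=im.shape
save('w6',cv2.resize(im,(800,600),interpolation=cv2.INTER_CUBIC))
```

```text
[ 0.61072646 -0.02125221  0.17965595] [  22.75537101 -118.72146171] 8.9667
```

View pics/w6.png

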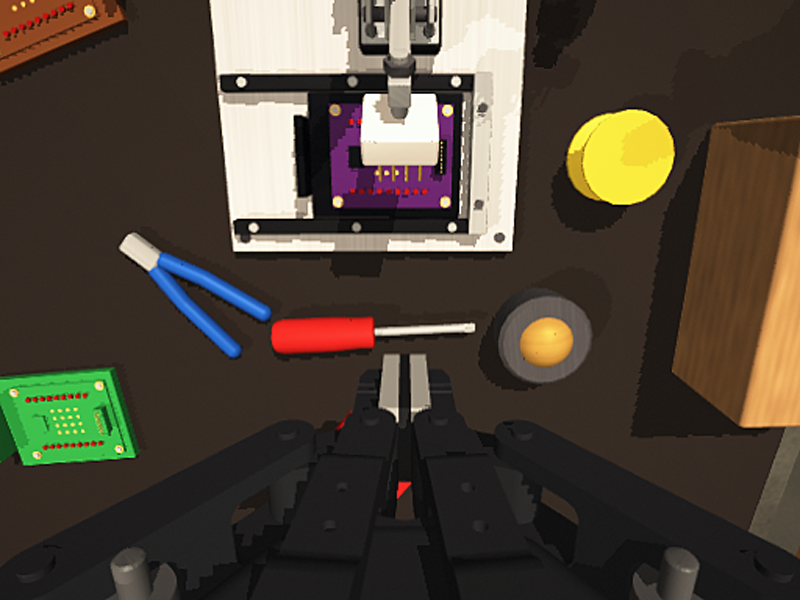

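The wrist view shows the carrier's front edge at about (462,200) and the grey end stop from about (470,200); whether a gap remains needs numbers.

Run:
```python
from h import *
import pickle
s,im=pickle.load(open('w6.pkl','rb'))
for r in(78,100,115,125,130): print(r,[int(v) for v in im[r,286:318].mean(1)])
for r in(115,130):
  for c in(291,293,295,297,299,301,303,305): print(r,c,np.round(jig(plane('wrist',(c,r),.02,s)),1),np.round(jig(plane('wrist',(c,r),.012,s)),1))
hsv=cv2.cvtColor(im,cv2.COLOR_RGB2HSV);m=cv2.inRange(hsv,(135,80,40),(160,255,255));ys,xs=np.nonzero(m)
for r in(115,128):
    c=xs[ys==r];c=c[(c>190)&(c<310)];print('board',jig(plane('wrist',(c.min()-.5,r),.024,s)),jig(plane('wrist',(c.max()+.5,r),.024,s)))
# tab outer edge
for r in(95,105,115): print('tabrow',[int(v) for v in im[r,182:200].mean(1)], np.round(jig(plane('wrist',(189,r),.038,s)),1))
```

```text
78 [92, 92, 95, 100, 31, 17, 23, 23, 12, 57, 255, 248, 119, 121, 102, 63, 92, 232, 229, 218, 197, 221, 192, 188, 195, 222, 221, 213, 205, 234, 230, 228]
100 [87, 82, 85, 44, 12, 17, 21, 13, 5, 220, 248, 111, 122, 163, 60, 64, 224, 224, 217, 216, 216, 216, 215, 216, 217, 219, 220, 177, 233, 227, 229, 230]
115 [87, 90, 98, 22, 16, 18, 18, 6, 79, 130, 123, 126, 125, 118, 56, 181, 237, 217, 212, 215, 215, 215, 214, 217, 217, 218, 200, 231, 223, 227, 228, 227]
125 [88, 83, 70, 12, 17, 17, 13, 0, 206, 122, 124, 126, 127, 83, 47, 223, 224, 214, 213, 216, 216, 215, 215, 215, 216, 218, 200, 225, 226, 228, 226, 225]
130 [231, 206, 98, 10, 14, 17, 11, 0, 251, 247, 119, 123, 128, 66, 52, 237, 231, 155, 80, 92, 93, 91, 81, 146, 225, 233, 228, 220, 225, 227, 225, 224]
115 291 [ 57.4 -62.1] [ 58.3 -62.5]
115 293 [ 59.5 -62.1] [ 60.5 -62.5]
115 295 [ 61.6 -62.2] [ 62.6 -62.5]
115 297 [ 63.7 -62.2] [ 64.7 -62.5]
115 299 [ 65.8 -62.2] [ 66.9 -62.5]
115 301 [ 67.9 -62.2] [ 69.  -62.6]
115 303 [ 70.  -62.2] [ 71.2 -62.6]
115 305 [ 72.1 -62.2] [ 73.3 -62.6]
130 291 [ 57.8 -77.6] [ 58.7 -78.4]
130 293 [ 59.9 -77.6] [ 60.8 -78.4]
130 295 [ 62.  -77.6] [ 63.  -78.4]
130 297 [ 64.1 -77.6] [ 65.2 -78.4]
130 299 [ 66.3 -77.6] [ 67.4 -78.4]
130 301 [ 68.4 -77.6] [ 69.5 -78.4]
130 303 [ 70.5 -77.7] [ 71.7 -78.4]
130 305 [ 72.6 -77.7] [ 73.9 -78.4]
board [-24.77811382 -61.4553899 ] [ 54.41788803 -61.93542027]
board [-25.3963213  -74.64970495] [ 47.40405151 -75.11312467]
tabrow [240, 241, 241, 243, 249, 228, 108, 15, 7, 12, 14, 12, 6, 5, 4, 3, 8, 10] [-43.6 -41.7]
tabrow [241, 241, 242, 243, 247, 212, 132, 66, 4, 16, 18, 21, 16, 7, 6, 6, 2, 13] [-44.2 -51.1]
tabrow [241, 241, 242, 243, 245, 249, 215, 111, 35, 11, 17, 20, 18, 8, 6, 5, 4, 12] [-44.9 -60.6]
```

The carrier's front edge is at jig x of about 60 and the stop's face at about 66, so it is about 6 mm short. The gripper's wide knuckles, spread along jig x, most likely met the probe head. I'll turn the tool 90° so they spread along jig y, and push again.

>>> servo_tool(
  increments=[
    {"grip": 1, "x": 0, "y": -20, "z": -10, "roll": -7.1},
    {"grip": 1, "x": 0, "y": 0, "z": 0, "roll": -7.1},
    {"grip": 1, "x": 0, "y": 0, "z": 0, "roll": -7.1},
    {"grip": 1, "x": 0, "y": 0, "z": 0, "roll": -7.1},
    {"grip": 1, "x": 0, "y": 0, "z": 0, "roll": -7.1},
  ],
)

```text
clock: 9.43
tcp_pos: [0.585, -0.0205, 0.1901]
orientation: [0.001, 0.419, 0.908, 0.0]
wrist_force: [1.0, -0.1, -0.4]
finger_gap: 0.0001
grip_force: 0.0
```

>>> servo_tool(
  increments=[
    {"grip": 1, "x": 0, "y": 0, "z": 0, "roll": -7.1},
    {"grip": 1, "x": 0, "y": 0, "z": 0, "roll": -7.1},
    {"grip": 1, "x": 0, "y": 0, "z": 0, "roll": -7.1},
    {"grip": 1, "x": 0, "y": 0, "z": 0, "roll": -7.1},
    {"grip": 1, "x": 0, "y": 0, "z": 0, "roll": -7.1},
  ],
)

```text
clock: 9.85
tcp_pos: [0.5851, -0.0205, 0.19]
orientation: [0.001, 0.122, 0.992, 0.0]
wrist_force: [-0.4, -0.7, -0.5]
finger_gap: -0.0
grip_force: 0.0
```

>>> servo_tool(
  increments=[
    {"grip": 1, "x": 0, "y": 0, "z": 0, "roll": -7.1},
    {"grip": 1, "x": 0, "y": 0, "z": 0, "roll": -7.1},
    {"grip": 1, "x": 0, "y": 0, "z": 0, "roll": -4.8},
    {"grip": 1, "x": 0, "y": 0, "z": 0, "roll": 0},
  ],
)

```text
clock: 10.18
tcp_pos: [0.5851, -0.0205, 0.19]
orientation: [0.001, -0.041, 0.999, -0.0]
wrist_force: [-0.0, -0.5, -0.1]
finger_gap: 0.0001
grip_force: 0.0
```

>>> servo_tool(
  increments=[
    {"grip": 1, "x": 30, "y": 18, "z": 0, "roll": 0},
    {"grip": 1, "x": 30, "y": 18, "z": 0, "roll": 0},
    {"grip": 1, "x": 30, "y": 18, "z": 0, "roll": 0},
    {"grip": 1, "x": 8, "y": 18, "z": 0, "roll": 0},
    {"grip": 1, "x": 0, "y": 0, "z": 0, "roll": 0},
  ],
)

```text
clock: 10.6
tcp_pos: [0.4786, 0.0455, 0.19]
orientation: [-0.0, -0.04, 0.999, 0.001]
wrist_force: [0.2, 0.2, -0.9]
finger_gap: 0.0
grip_force: 0.0
```

Run:
```python
from h import *
s=env.get_state();print(s['tcp_pos'],jig(s['tcp_pos']),s['orientation'],s['joint_pos'],s['clock'])
q=s['orientation'];print(np.degrees(2*np.arctan2(q[2],q[1])))
```

```text
[0.4786242  0.04546304 0.19001728] [-103.42301677  -41.3848912 ] [-2.46051648e-04 -3.96229798e-02  9.99214520e-01  5.49555217e-04] [-7.31757749e-02  1.39152899e-01 -2.25692086e-01  1.20656404e+00
  1.03672818e-03 -1.52442817e-01] 10.6
184.54164876890763
```

>>> servo_tool(
  increments=[
    {"grip": 1, "x": 0, "y": -4, "z": 35, "roll": 0},
    {"grip": 1, "x": 0, "y": 0, "z": 35, "roll": 0},
    {"grip": 1, "x": 0, "y": 0, "z": 35, "roll": 0},
    {"grip": 1, "x": 0, "y": 0, "z": 35, "roll": 0},
    {"grip": 1, "x": 0, "y": 0, "z": 20, "roll": 0},
  ],
)

```text
clock: 11.02
tcp_pos: [0.4807, 0.0389, 0.0265]
orientation: [-0.001, -0.038, 0.999, 0.0]
wrist_force: [-0.0, -0.4, -0.0]
finger_gap: -0.0002
grip_force: 0.0
```

>>> servo_tool(
  increments=[
    {"grip": 1, "x": 0, "y": 0, "z": 10, "roll": 0},
    {"grip": 1, "x": 0, "y": 0, "z": 8, "roll": 0},
    {"grip": 1, "x": 0, "y": 0, "z": 0, "roll": 0},
  ],
)

```text
clock: 11.27
tcp_pos: [0.4822, 0.0388, 0.0108]
orientation: [-0.0, -0.039, 0.999, -0.0]
wrist_force: [0.0, 1.3, 0.1]
finger_gap: -0.0002
grip_force: 0.0
```

Run:
```python
from h import *
s=env.get_state();print(s['tcp_pos'],jig(s['tcp_pos']),s['wrist_force'],s['clock'])
```

```text
[0.48216057 0.03880318 0.0107978 ] [-100.4454171   -48.31263456] [0.02584843 1.27398926 0.08360639] 11.2667
```

>>> servo_tool(
  increments=[
    {"grip": 1, "x": -8, "y": 2, "z": 5, "roll": 0},
    {"grip": 1, "x": -8, "y": 0, "z": 0, "roll": 0},
    {"grip": 1, "x": -8, "y": 0, "z": 0, "roll": 0},
    {"grip": 1, "x": -6, "y": 0, "z": 0, "roll": 0},
    {"grip": 1, "x": -5, "y": 0, "z": 0, "roll": 0},
  ],
)

```text
clock: 11.68
tcp_pos: [0.519, 0.0437, 0.0073]
orientation: [0.001, -0.04, 0.999, -0.0]
wrist_force: [0.4, 0.5, -0.4]
finger_gap: 0.0
grip_force: 0.0
```

>>> servo_tool(
  increments=[
    {"grip": 1, "x": -3, "y": 0, "z": 0, "roll": 0},
    {"grip": 1, "x": -2, "y": 0, "z": 0, "roll": 0},
    {"grip": 1, "x": -2, "y": 0, "z": 0, "roll": 0},
    {"grip": 1, "x": -1, "y": 0, "z": 0, "roll": 0},
    {"grip": 1, "x": -1, "y": 0, "z": 0, "roll": 0},
  ],
)

```text
clock: 12.1
tcp_pos: [0.5257, 0.0444, 0.0064]
orientation: [-0.0, -0.039, 0.999, -0.0]
wrist_force: [0.1, 0.4, -0.8]
finger_gap: 0.0
grip_force: 0.0
```

>>> servo_tool(
  increments=[
    {"grip": 1, "x": -1, "y": 0, "z": 0, "roll": 0},
    {"grip": 1, "x": -1, "y": 0, "z": 0, "roll": 0},
    {"grip": 1, "x": 0, "y": 0, "z": 0, "roll": 0},
  ],
)

```text
clock: 12.35
tcp_pos: [0.5271, 0.0445, 0.0064]
orientation: [-0.001, -0.039, 0.999, -0.0]
wrist_force: [-2.3, -0.6, 1.4]
finger_gap: -0.0002
grip_force: 1.1
```

Run:
```python
from h import *
s=env.get_state();print(s['tcp_pos'],jig(s['tcp_pos']),s['wrist_force'],s['ft_torque'],s['clock'])
```

```text
[0.52714998 0.04451654 0.00636704] [-55.13879755 -46.31252483] [-2.3037946  -0.58130295  1.35870988] [-0.05718814  0.41837636  0.00500089] 12.35
```

>>> servo_tool(
  increments=[
    {"grip": 1, "x": -1, "y": 0, "z": 0, "roll": 0},
    {"grip": 1, "x": -1, "y": 0, "z": 0, "roll": 0},
    {"grip": 1, "x": -1, "y": 0, "z": 0, "roll": 0},
    {"grip": 1, "x": -1, "y": 0, "z": 0, "roll": 0},
  ],
)

```text
clock: 12.68
tcp_pos: [0.5322, 0.0449, 0.0064]
orientation: [0.0, -0.039, 0.999, -0.0]
wrist_force: [0.1, -0.3, -0.6]
finger_gap: -0.0002
grip_force: 0.4
```

>>> servo_tool(
  increments=[
    {"grip": 1, "x": -1, "y": 0, "z": 0, "roll": 0},
    {"grip": 1, "x": -1, "y": 0, "z": 0, "roll": 0},
    {"grip": 1, "x": 0, "y": 0, "z": 0, "roll": 0},
  ],
)

```text
clock: 12.93
tcp_pos: [0.5325, 0.0448, 0.0063]
orientation: [-0.001, -0.039, 0.999, -0.0]
wrist_force: [-5.7, -1.6, 4.1]
finger_gap: -0.0002
grip_force: 2.5
```

>>> servo_tool(
  increments=[
    {"grip": 1, "x": -1, "y": 0, "z": 0, "roll": 0},
    {"grip": 1, "x": -1, "y": 0, "z": 0, "roll": 0},
    {"grip": 1, "x": 0, "y": 0, "z": 0, "roll": 0},
  ],
)

```text
clock: 13.18
tcp_pos: [0.5325, 0.0449, 0.0062]
orientation: [-0.003, -0.039, 0.999, -0.0]
wrist_force: [-9.4, -1.8, 6.8]
finger_gap: -0.0002
grip_force: 4.9
```

The carrier moved the remaining 5.4 mm and is now hard against a stop, with TCP + 11 mm at about jig -39. I'll back off, rise, and verify the gap from above on the way to the handle.

>>> servo_tool(
  increments=[
    {"grip": 1, "x": 12, "y": 0, "z": 0, "roll": 0},
    {"grip": 1, "x": 12, "y": 0, "z": -25, "roll": 0},
    {"grip": 1, "x": 0, "y": 0, "z": -40, "roll": 0},
    {"grip": 1, "x": 0, "y": 0, "z": -40, "roll": 0},
    {"grip": 1, "x": 0, "y": 0, "z": -40, "roll": 0},
  ],
)

```text
clock: 13.6
tcp_pos: [0.5119, 0.0434, 0.1532]
orientation: [0.0, -0.039, 0.999, 0.0]
wrist_force: [1.0, -0.3, -0.2]
finger_gap: -0.0001
grip_force: 0.0
```

>>> servo_tool(
  increments=[
    {"grip": 1, "x": -5, "y": 0, "z": -40, "roll": 0},
    {"grip": 1, "x": -20, "y": 0, "z": -35, "roll": 0},
    {"grip": 1, "x": -30, "y": 0, "z": 0, "roll": 0},
    {"grip": 1, "x": -30, "y": 0, "z": 0, "roll": 0},
    {"grip": 1, "x": 0, "y": 0, "z": 0, "roll": 0},
  ],
)

```text
clock: 14.02
tcp_pos: [0.6024, 0.05, 0.2261]
orientation: [0.003, -0.039, 0.999, -0.0]
wrist_force: [-0.5, -1.6, -0.7]
finger_gap: -0.0005
grip_force: 0.0
```

Run:
```python
from h import *
import pickle
from scipy.optimize import fsolve
s=env.get_state(); im=snap('wrist'); sc=snap('scene'); sd=snap('side'); pickle.dump((s,im,sc,sd),open('w7.pkl','wb'))
print(s['tcp_pos'],jig(s['tcp_pos']),s['clock'])
def wpx(j,z): # jig mm -> wrist pixel
    f=lambda p: jig(plane('wrist',p,z,s))-j
    return fsolve(f,(256,120))
for y in(-85,-78,-70,-20,-12):
    row=[]
    for x in range(50,76):
        u,v=np.round(wpx(np.array([x,y]),.018)).astype(int)
        row.append(int(im[v,u].mean()) if 0<=u<512 and 0<=v<384 else -1)
    print(y,row)
```

```text
[0.60242197 0.04995301 0.22613179] [ 20.32541008 -47.07480315] 14.0167
-85 [16, 15, 15, 17, 17, 17, 17, 17, 16, 14, 14, 14, 15, 14, 14, 6, 41, 65, 65, 176, 225, 225, 211, 208, 211, 211]
-78 [83, 82, 82, 73, 154, 204, 204, 228, 234, 230, 230, 177, 17, 9, 9, 5, 40, 40, 64, 178, 233, 233, 168, 64, 88, 88]
-70 [82, 82, 82, 82, 82, 81, 81, 81, 81, 85, 85, 70, 30, 11, 11, 6, 41, 41, 64, 174, 224, 224, 211, 207, 210, 210]
-20 [234, 234, 254, 252, 250, 250, 249, 249, 248, 248, 248, 248, 249, 249, 253, 251, 156, 156, 33, 147, 216, 216, 215, 200, 200, 201]
-12 [144, 144, 141, 143, 145, 145, 141, 165, 244, 244, 252, 254, 246, 246, 96, 0, 8, 8, 50, 173, 210, 210, 188, 209, 209, 224]
```

No floor shows between the carrier and the stop now (the plate meets the stop's face at jig x = 66), so the carrier is home. Next is the handle.

>>> servo_tool(
  increments=[
    {"grip": 1, "x": -1, "y": 30, "z": 0, "roll": 0},
    {"grip": 1, "x": 0, "y": 30, "z": 0, "roll": 0},
    {"grip": 1, "x": 0, "y": 30, "z": 11, "roll": 0},
    {"grip": 1, "x": 0, "y": 16, "z": 22, "roll": 0},
    {"grip": 1, "x": 0, "y": 0, "z": 0, "roll": 0},
  ],
)

```text
clock: 14.58
tcp_pos: [0.5858, 0.1586, 0.1902]
orientation: [-0.003, -0.041, 0.999, 0.0]
wrist_force: [-0.8, -0.5, 0.3]
finger_gap: 0.0001
grip_force: 0.0
```

Run:
```python
from h import *
import pickle
s=env.get_state(); sc=snap('scene'); sd=snap('side')
print(s['tcp_pos'],jig(s['tcp_pos']),s['clock'],s['wrist_force'])
# red grip end (topmost red component near expected) in each view
for n,im in(('scene',sc),('side',sd)):
    hsv=cv2.cvtColor(im,cv2.COLOR_RGB2HSV);m=cv2.inRange(hsv,(0,170,90),(6,255,255))|cv2.inRange(hsv,(175,170,90),(180,255,255))
    k,l,st,c=cv2.connectedComponentsWithStats(m)
    print(n,[(st[i].tolist(),np.round(c[i],1).tolist()) for i in range(1,k) if st[i,4]>40], proj(n,s['tcp_pos']))
```

```text
[0.58576143 0.15855635 0.1902073 ] [12.63826496 62.52978783] 14.5833 [-0.79506672 -0.45263134  0.25489951]
scene [([292, 175, 20, 28, 193], [301.7, 188.1]), ([196, 217, 11, 23, 184], [200.7, 227.9]), ([132, 223, 45, 34, 854], [154.8, 239.8])] [288.0104598  189.21907665]
side [([281, 95, 10, 6, 49], [285.2, 97.0]), ([255, 166, 34, 25, 498], [269.1, 178.0]), ([260, 198, 27, 10, 226], [273.5, 202.6]), ([238, 202, 10, 27, 195], [242.5, 215.0])] [248.83547512 208.61592566]
```

>>> servo_tool(
  increments=[
    {"grip": 1, "x": -8.5, "y": 4, "z": -2, "roll": 0},
    {"grip": 1, "x": 0, "y": 7, "z": -1, "roll": 0},
    {"grip": 1, "x": 0, "y": 7, "z": 0, "roll": 0},
    {"grip": 1, "x": 0, "y": 0, "z": 0, "roll": 0},
  ],
)

```text
clock: 15.02
tcp_pos: [0.5964, 0.1748, 0.1974]
orientation: [0.001, -0.04, 0.999, 0.0]
wrist_force: [-0.2, 0.1, -1.2]
finger_gap: 0.0001
grip_force: 0.0
```

>>> servo_tool(
  increments=[
    {"grip": 1, "x": 0, "y": 6, "z": 2, "roll": 0},
    {"grip": 1, "x": 0, "y": 6, "z": 2, "roll": 0},
    {"grip": 1, "x": 0, "y": 6, "z": 2, "roll": 0},
    {"grip": 1, "x": 0, "y": 6, "z": 3, "roll": 0},
  ],
)

```text
clock: 15.35
tcp_pos: [0.5946, 0.1987, 0.1876]
orientation: [0.0, -0.039, 0.999, -0.0]
wrist_force: [-0.2, -0.4, 0.6]
finger_gap: -0.0005
grip_force: 0.8
```

```bash
cat > st.py <<'E'
from h import *
s=env.get_state(); sc=snap('scene'); sd=snap('side')
print(np.round(np.r_[jig(s['tcp_pos']),s['tcp_pos'][2]*1000],1),s['clock'],np.round(s['wrist_force'],1))
for n,im in(('scene',sc),('side',sd)):
    hsv=cv2.cvtColor(im,cv2.COLOR_RGB2HSV);m=cv2.inRange(hsv,(0,150,70),(6,255,255))|cv2.inRange(hsv,(175,150,70),(180,255,255))
    k,l,st,c=cv2.connectedComponentsWithStats(m)
    print(n,[(st[i].tolist(),np.round(c[i],1).tolist()) for i in range(1,k) if st[i,4]>40])
E
python3 st.py
```

```text
[ 24.7 101.8 187.6] 15.35 [-0.2 -0.4  0.6]
scene [([295, 177, 25, 26, 194], [306.9, 190.4]), ([196, 217, 11, 24, 203], [200.8, 228.2]), ([132, 223, 45, 34, 886], [154.8, 239.8]), ([28, 243, 9, 7, 43], [32.3, 246.1])]
side [([281, 94, 10, 7, 59], [285.5, 97.2]), ([250, 165, 39, 27, 560], [267.9, 178.2]), ([260, 198, 27, 10, 255], [273.4, 202.6]), ([236, 215, 12, 18, 141], [241.8, 223.3])]
```

>>> servo_tool(
  increments=[
    {"grip": 1, "x": 2, "y": 4, "z": 3, "roll": 0},
    {"grip": 1, "x": 1, "y": 4, "z": 4, "roll": 0},
    {"grip": 1, "x": 0, "y": 4, "z": 4, "roll": 0},
    {"grip": 1, "x": 0, "y": 4, "z": 5, "roll": 0},
  ],
)

```text
clock: 15.78
tcp_pos: [0.5903, 0.2142, 0.1711]
orientation: [0.0, -0.039, 0.999, -0.0]
wrist_force: [1.0, -2.3, 1.3]
finger_gap: 0.0001
grip_force: 0.6
```

>>> servo_tool(
  increments=[
    {"grip": 1, "x": 0, "y": 3, "z": 5, "roll": 0},
    {"grip": 1, "x": 0, "y": 3, "z": 6, "roll": 0},
    {"grip": 1, "x": 0, "y": 3, "z": 6, "roll": 0},
  ],
)

```text
clock: 16.03
tcp_pos: [0.5892, 0.2234, 0.1536]
orientation: [-0.0, -0.04, 0.999, 0.0]
wrist_force: [-0.3, -0.2, 1.4]
finger_gap: 0.0001
grip_force: 0.2
```

```bash
python3 st.py
```

```text
[ 21.4 126.9 153.6] 16.0333 [-0.3 -0.2  1.4]
scene [([296, 188, 33, 21, 214], [312.3, 198.1]), ([14, 203, 5, 13, 42], [16.4, 209.4]), ([196, 217, 11, 24, 200], [200.8, 228.2]), ([132, 223, 45, 35, 886], [154.8, 239.8]), ([28, 243, 9, 7, 43], [32.3, 246.1])]
side [([281, 94, 10, 7, 59], [285.5, 97.1]), ([260, 165, 29, 27, 418], [271.6, 177.8]), ([260, 198, 27, 10, 256], [273.3, 202.6]), ([236, 240, 12, 12, 110], [241.2, 245.1])]
```

Following on: to (136,134), then (145,111), watching the force.

>>> servo_tool(
  increments=[
    {"grip": 1, "x": 0, "y": 3, "z": 6, "roll": 0},
    {"grip": 1, "x": 0, "y": 2, "z": 6, "roll": 0},
    {"grip": 1, "x": 0, "y": 3, "z": 6, "roll": 0},
    {"grip": 1, "x": 0, "y": 2, "z": 6, "roll": 0},
  ],
)

```text
clock: 16.47
tcp_pos: [0.589, 0.2332, 0.1304]
orientation: [0.001, -0.039, 0.999, -0.0]
wrist_force: [-0.5, -1.2, 3.6]
finger_gap: -0.0001
grip_force: 1.7
```

>>> servo_tool(
  increments=[
    {"grip": 1, "x": 0, "y": 2, "z": 5, "roll": 0},
    {"grip": 1, "x": 0, "y": 2, "z": 5, "roll": 0},
    {"grip": 1, "x": 0, "y": 2, "z": 5, "roll": 0},
  ],
)

```text
clock: 16.72
tcp_pos: [0.5883, 0.239, 0.1148]
orientation: [-0.0, -0.039, 0.999, -0.0]
wrist_force: [0.6, -1.7, -0.4]
finger_gap: -0.0002
grip_force: 0.2
```

```bash
python3 st.py
```

```text
[ 21.7 142.5 114.8] 16.7167 [ 0.6 -1.7 -0.4]
scene [([298, 200, 34, 14, 194], [314.9, 207.0]), ([15, 203, 4, 13, 41], [16.5, 209.3]), ([196, 217, 11, 24, 204], [200.8, 228.2]), ([132, 223, 45, 34, 887], [154.8, 239.8]), ([28, 243, 9, 7, 43], [32.3, 246.1])]
side [([281, 94, 10, 7, 59], [285.5, 97.2]), ([260, 165, 29, 26, 424], [271.5, 177.6]), ([261, 198, 26, 10, 247], [273.8, 202.5]), ([237, 259, 10, 17, 133], [240.9, 266.5])]
```

>>> servo_tool(
  increments=[
    {"grip": 1, "x": 0, "y": 1, "z": 5, "roll": 0},
    {"grip": 1, "x": 0, "y": 1, "z": 5, "roll": 0},
    {"grip": 1, "x": 0, "y": 1, "z": 5, "roll": 0},
    {"grip": 1, "x": 0, "y": 1, "z": 4, "roll": 0},
    {"grip": 1, "x": 0, "y": 0, "z": 0, "roll": 0},
  ],
)

```text
clock: 17.23
tcp_pos: [0.5871, 0.2429, 0.0951]
orientation: [-0.001, -0.04, 0.999, -0.0]
wrist_force: [-0.6, -1.0, 0.6]
finger_gap: -0.0002
grip_force: 0.0
```

```bash
python3 st.py
```

```text
[ 20.9 146.4  95.1] 17.2333 [-0.6 -1.   0.6]
scene [([300, 207, 32, 11, 199], [315.6, 212.7]), ([196, 216, 11, 25, 204], [200.7, 228.0]), ([132, 223, 45, 34, 892], [154.8, 239.8]), ([28, 243, 9, 7, 43], [32.3, 246.1])]
side [([281, 94, 10, 7, 60], [285.5, 97.1]), ([261, 165, 28, 27, 415], [271.7, 177.7]), ([261, 198, 26, 10, 248], [273.7, 202.5]), ([236, 266, 11, 21, 160], [241.1, 275.9])]
```

>>> servo_tool(
  increments=[
    {"grip": 1, "x": 0, "y": 1, "z": 4, "roll": 0},
    {"grip": 1, "x": 0, "y": 0, "z": 4, "roll": 0},
    {"grip": 1, "x": 0, "y": 0, "z": 2, "roll": 0},
  ],
)

```text
clock: 17.58
tcp_pos: [0.5883, 0.2444, 0.0866]
orientation: [0.001, -0.04, 0.999, 0.001]
wrist_force: [-0.3, 2.4, 8.7]
finger_gap: 0.0001
grip_force: 3.9
```

```bash
python3 st.py
python3 - <<'E'
from h import *
c,sn=np.cos(.0822),np.sin(.0822)
for y,z in((190,103),(110,97.5),(187,117)):
    w=[.5783+c*.02-sn*(y-1.5)/1000,.0952+sn*.02+c*(y-1.5)/1000,z/1000];print(y,z,proj('scene',w),proj('side',w))
E
```

```text
[ 22.3 147.9  86.6] 17.5833 [-0.3  2.4  8.7]
scene [([15, 203, 4, 13, 41], [16.5, 209.3]), ([300, 208, 33, 10, 183], [315.4, 213.1]), ([196, 216, 11, 25, 205], [200.8, 228.1]), ([132, 223, 45, 34, 887], [154.8, 239.8]), ([28, 243, 9, 7, 43], [32.3, 246.1])]
side [([281, 94, 10, 7, 58], [285.5, 97.1]), ([260, 165, 29, 27, 424], [271.6, 177.5]), ([261, 198, 26, 10, 251], [273.6, 202.6]), ([237, 270, 9, 17, 138], [241.0, 278.0])]
190 103 [330.75456501 209.48737068] [241.3555565  285.15064225]
110 97.5 [302.29637028 213.62305703] [244.61761247 256.26449894]
187 117 [330.49819543 206.13537384] [241.25861433 279.28463979]
```

The tip meets firm resistance at about 109 mm, which is the locked grip's top. I'll take the hand away and check that it stays.

>>> servo_tool(
  increments=[
    {"grip": 1, "x": 0, "y": -2, "z": -15, "roll": 0},
    {"grip": 1, "x": 0, "y": 0, "z": -35, "roll": 0},
    {"grip": 1, "x": 0, "y": 0, "z": -40, "roll": 0},
    {"grip": 1, "x": 0, "y": 0, "z": -40, "roll": 0},
    {"grip": 1, "x": 0, "y": 0, "z": -30, "roll": 0},
  ],
)

```text
clock: 18.1
tcp_pos: [0.5883, 0.2419, 0.2498]
orientation: [0.001, -0.039, 0.999, 0.0]
wrist_force: [1.6, 0.4, 0.9]
finger_gap: -0.0002
grip_force: 0.0
```

>>> servo_tool(
  increments=[
    {"grip": 1, "x": 38, "y": 0, "z": 0, "roll": 0},
    {"grip": 1, "x": 38, "y": 0, "z": 0, "roll": 0},
    {"grip": 1, "x": 38, "y": 0, "z": 0, "roll": 0},
    {"grip": 1, "x": 20, "y": 0, "z": 0, "roll": 0},
    {"grip": 1, "x": 0, "y": 0, "z": 0, "roll": 0},
  ],
)

```text
clock: 18.52
tcp_pos: [0.4501, 0.231, 0.2471]
orientation: [-0.001, -0.04, 0.999, -0.0]
wrist_force: [0.1, -0.0, -0.0]
finger_gap: -0.0
grip_force: 0.0
```

```bash
python3 st.py
python3 - <<'E'
from h import *
a=np.load('scene.npy').astype(int);b=snap('scene').astype(int);save('end',b.astype(np.uint8))
# carrier board position & bystander change check
d=(np.abs(a-b).max(2)>60).astype(np.uint8);k,l,st,c=cv2.connectedComponentsWithStats(cv2.dilate(d,np.ones((3,3),np.uint8)))
print([st[i].tolist() for i in range(1,k) if st[i,4]>30])
for n in('scene','side'):
    hsv=cv2.cvtColor(snap(n),cv2.COLOR_RGB2HSV);m=cv2.inRange(hsv,(135,80,40),(160,255,255));k,l,st,c=cv2.connectedComponentsWithStats(m)
    print(n,[(st[i].tolist()) for i in range(1,k) if st[i,4]>60])
    w=lambda x,y:[.5783+.9966*x-.0821*(y-.0015),.0952+.0821*x+.9966*(y-.0015),.024]
    print(proj(n,w(-.0185,-.045)),proj(n,w(.06,-.045)))
E
```

```text
[-116.7  145.8  247.1] 18.5167 [ 0.1 -0.  -0. ]
scene [([15, 203, 4, 13, 41], [16.5, 209.3]), ([300, 208, 33, 10, 215], [315.7, 212.5]), ([196, 216, 11, 25, 206], [200.8, 228.0]), ([132, 223, 45, 34, 892], [154.8, 239.9]), ([28, 243, 9, 7, 43], [32.3, 246.1])]
side [([281, 94, 10, 7, 58], [285.4, 97.1]), ([249, 165, 40, 27, 565], [267.8, 178.2]), ([260, 198, 28, 10, 258], [273.4, 202.6]), ([236, 251, 12, 36, 286], [242.0, 268.4])]
[[0, 0, 72, 102, 3111], [176, 0, 13, 14, 125], [195, 0, 6, 7, 36], [184, 0, 85, 81, 1669], [272, 0, 86, 44, 1731], [259, 28, 6, 7, 41], [257, 36, 10, 12, 68], [233, 41, 9, 8, 53], [271, 43, 13, 6, 53], [302, 42, 9, 7, 49], [226, 52, 14, 7, 69], [287, 53, 9, 7, 57], [192, 55, 17, 34, 307], [322, 55, 19, 10, 98], [207, 58, 13, 18, 124], [302, 68, 35, 22, 518], [216, 88, 47, 32, 708], [116, 168, 20, 18, 259], [161, 169, 28, 21, 467], [278, 174, 55, 47, 753], [229, 209, 44, 44, 1242], [222, 229, 5, 10, 42]]
scene [[297, 198, 23, 13, 143], [234, 231, 27, 19, 206]]
[244.58187993 225.85402514] [248.18373268 247.49061675]
side [[233, 222, 9, 20, 98], [253, 222, 14, 20, 141], [279, 293, 35, 30, 596]]
[265.12243053 231.11827477] [234.41506512 230.10406447]
```

Run:
```python
from h import *
for n in('scene','side'):
    for im in(np.load(n+'.npy'),snap(n)):
        hsv=cv2.cvtColor(im,cv2.COLOR_RGB2HSV)
        m=cv2.inRange(hsv,(50,120,25),(75,255,255));k,l,st,c=cv2.connectedComponentsWithStats(m)
        print(n,[(st[i].tolist(),np.round(c[i],1).tolist()) for i in range(1,k) if st[i,4]>150])
```

```text
scene [([162, 166, 27, 29, 547], [174.7, 180.2])]
scene [([162, 167, 27, 28, 482], [174.9, 180.7])]
side [([328, 180, 40, 22, 601], [348.1, 191.1])]
side [([331, 181, 37, 21, 542], [349.5, 191.5])]
```

The green look-alike hasn't moved; only the arm's shadow on it changed. The carrier is home, the clamp is locked, and the hand is clear.

```bash
python3 -c "
from h import *
print(env.hand_in())"
```

```text
the job is handed in; nothing more can be done
None
```

The board carrier is fully home against the end stop, the toggle clamp is locked with its handle at rest, and the job was handed in at about 19 s of the 58 s allowed, with the hand clear (pin travel was not measured; the gripper stalled the first push 6 mm short at 18 N, probably by touching the open probe head, so I turned the tool and finished).

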